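# Steady the rocking last stand

## Task

The foot plate of the cobbler's last stand rocks on one of its four corners. Press down on the red corner spots with the fingertips to find the corner that gives, then press that corner's bent-up brass shim fully flat. Leave the other three shims bent up, do not pick anything up, and leave the hammer, the tin and the iron last where they lie.

Things in the scene. Friction and masses are not known exactly. Their poses are not given: they have to be found in the camera images.
- base: Green steel base frame of a cobbler's last stand, 190 x 270 mm (x, y), fixed to the bench; origin at the centre of its underside on the bench, x away from the robot, y to the robot's left, z up. A low curb, up to 27 mm above the bench, surrounds the plate and hides its four feet, one under each red spot.
- plate: Steel plate, 150 x 120 x 10 mm (x, y, z), captive on a sprung mount at its centre, with a dark boss (42 mm across, 26 mm high) in its middle. Origin at the centre of its underside, 24 mm above the bench; axes as the base. Three corners rest on solid feet. One, a different one each time, has a foot 4 mm short: only pressing shows which. The plate springs back level when released.
- corner_near_left (a point): Centre of the red spot (20 mm across) on the top face of the plate's near left corner, 34 mm above the bench at rest, 55 mm in x and 40 mm in y from the plate's centre; moves with the plate. Near: to the base's -x; left: to its +y. A solid corner does not give; the rocking one goes down 4 mm to its stop, under 6 to 7 N pressed on the spot.
- corner_near_right (a point): Centre of the red spot (20 mm across) on the top face of the plate's near right corner, 34 mm above the bench at rest, 55 mm in x and 40 mm in y from the plate's centre; moves with the plate. Near: to the base's -x; left: to its +y. A solid corner does not give; the rocking one goes down 4 mm to its stop, under 6 to 7 N pressed on the spot.
- corner_far_left (a point): Centre of the red spot (20 mm across) on the top face of the plate's far left corner, 34 mm above the bench at rest, 55 mm in x and 40 mm in y from the plate's centre; moves with the plate. Near: to the base's -x; left: to its +y. A solid corner does not give; the rocking one goes down 4 mm to its stop, under 6 to 7 N pressed on the spot.
- corner_far_right (a point): Centre of the red spot (20 mm across) on the top face of the plate's far right corner, 34 mm above the bench at rest, 55 mm in x and 40 mm in y from the plate's centre; moves with the plate. Near: to the base's -x; left: to its +y. A solid corner does not give; the rocking one goes down 4 mm to its stop, under 6 to 7 N pressed on the spot.
- shim_near_left (a joint): Angle (rad) of the near left shim above flat: starts at 0.45 to 0.60; 0 = flat. A brass leaf 26 x 55 x 3 mm with yellow outer end beside that corner, hinged along the base's x at the plate's edge, pointing to the base's +y. A stiff hinge keeps it where left: about 6.5 N down at its tip point moves it. It goes flat only at the rocking corner, filling the gap there; else it jams half way.
- shim_near_left_tip (a point): Point on the upper face of the near left shim, 40 mm outward from its hinge line and 15 mm short of its outer end, mid-width; moves with the leaf (20 mm above the bench when flat, 35 to 43 mm at the start).
- shim_near_left_hinge (a point): Middle of the hinge line of the near left shim, 19 mm above the bench; fixed to the base at -55 mm x, +68 mm y; the leaf points away from the plate.
- shim_near_right (a joint): Angle (rad) of the near right shim above flat: starts at 0.45 to 0.60; 0 = flat. A brass leaf 26 x 55 x 3 mm with yellow outer end beside that corner, hinged along the base's x at the plate's edge, pointing to the base's -y. A stiff hinge keeps it where left: about 6.5 N down at its tip point moves it. It goes flat only at the rocking corner, filling the gap there; else it jams half way.
- shim_near_right_tip (a point): Point on the upper face of the near right shim, 40 mm outward from its hinge line and 15 mm short of its outer end, mid-width; moves with the leaf (20 mm above the bench when flat, 35 to 43 mm at the start).
- shim_near_right_hinge (a point): Middle of the hinge line of the near right shim, 19 mm above the bench; fixed to the base at -55 mm x, -68 mm y; the leaf points away from the plate.
- shim_far_left (a joint): Angle (rad) of the far left shim above flat: starts at 0.45 to 0.60; 0 = flat. A brass leaf 26 x 55 x 3 mm with yellow outer end beside that corner, hinged along the base's x at the plate's edge, pointing to the base's +y. A stiff hinge keeps it where left: about 6.5 N down at its tip point moves it. It goes flat only at the rocking corner, filling the gap there; else it jams half way.
- shim_far_left_tip (a point): Point on the upper face of the far left shim, 40 mm outward from its hinge line and 15 mm short of its outer end, mid-width; moves with the leaf (20 mm above the bench when flat, 35 to 43 mm at the start).
- shim_far_left_hinge (a point): Middle of the hinge line of the far left shim, 19 mm above the bench; fixed to the base at +55 mm x, +68 mm y; the leaf points away from the plate.
- shim_far_right (a joint): Angle (rad) of the far right shim above flat: starts at 0.45 to 0.60; 0 = flat. A brass leaf 26 x 55 x 3 mm with yellow outer end beside that corner, hinged along the base's x at the plate's edge, pointing to the base's -y. A stiff hinge keeps it where left: about 6.5 N down at its tip point moves it. It goes flat only at the rocking corner, filling the gap there; else it jams half way.
- shim_far_right_tip (a point): Point on the upper face of the far right shim, 40 mm outward from its hinge line and 15 mm short of its outer end, mid-width; moves with the leaf (20 mm above the bench when flat, 35 to 43 mm at the start).
- shim_far_right_hinge (a point): Middle of the hinge line of the far right shim, 19 mm above the bench; fixed to the base at +55 mm x, -68 mm y; the leaf points away from the plate.
- hammer: Loose cobbler's hammer lying on the bench to the right of the base, 240 mm long; origin under its middle. Not part of the job.
- polish_tin: Loose red round tin, 76 mm across, 27 mm high, to the left of the base; origin under its centre. Not part of the job.
- iron_last: Loose dark iron shoe last lying on the bench beyond the base, about 170 x 60 x 36 mm; origin under its middle. Not part of the job.

How it is judged:
By the outcome, as a careful person would: the job done as asked, in the order asked, and still so for the second after the job is handed in, with the robot touching nothing.
It also fails if it takes over 54 s, if anything falls off the work surface, if the arm or the gripper's body presses on something with over 40 N, if the wrist force passes 120 N, or if a joint passes its speed limit or range.

## Robot

A 6-joint arm with a two-finger parallel gripper is mounted at the origin on the work surface. World frame = base frame: x ahead of the robot, y to its left, z up, the work surface at z = 0. Lengths are in m, angles in rad, forces in N, time in s.
With the tool pointing down it reaches from about 0.35 to 0.85 m from the base axis. Payload 8.1 kg.
Tool frame: the origin (TCP) lies at the very end of the fingers, on their centre line; the grasp point (between the pads) lies 19 mm behind it; z points along the fingers, y is the direction in which the jaws open and shut (so a half turn about z gives the same grasp; the last joint's range is limited). The gripper opens to 85 mm and grips with 20 to 120 N. Pads are 22 mm wide; open, the fingers measure 114 mm over their backs; the gripper's body (76 mm by 85 mm) begins 54 mm behind the grasp point. The pads swing forward as they close: fully open they stand 13 mm farther back than shut.
Start: joints at [1.12, 0.13, 1.488, -0, 1.523, -0.085], TCP at [0.215, 0.56, 0.231] pointing down, gripper open.
Joint ranges: [-2.96, 2.96], [-0.89, 2.26], [0.02, 2.5], [-1.34, 4.48], [0, 2.73], [-2.66, 2.66]. Speed limits (rad/s): [2.39, 2.39, 2.79, 3.14, 3.14, 3.14].

## Interface

Orientations are given as a unit quaternion [w, x, y, z].
In Python, from bench import robot gives the robot as it stands.
- The arm moves only by the shell command python3 -m creep 'ROWS' [OPENING] [FORCE]. ROWS is text: rows parted by semicolons, each of 6 numbers parted by spaces: the shift along the tool's x, y, z normalised to -1 to 1, where 1 is 0.25 m, then the turn, a rotation vector about the tool's x, y, z normalised to -1 to 1, where 1 is pi rad. A call has 1 to 20 rows; each row is the pose to reach, as a shift and turn from the pose measured when the call began, along the tool's axes at that moment, turning the shorter way round; what a row does not reach only later rows make up. A row lasts 1/12 s, in which the tool goes at most 41.7 mm and 7.16 degrees, less where a joint would pass 70% of its speed; a pose out of reach is approached as far as the arm can. A call with a number of a shift or a turn outside -1 to 1 is refused whole. A call with a gripper value outside its range is refused whole. OPENING is the gripper command: -1 is shut, 1 is fully open, values between are in proportion, set as the call begins (- or left out, the last holds). The fingers move at their own pace and stop on an object; FORCE is the grip in N (left out, the last holds). Time passes only in rows, so rows that repeat a pose let the fingers close. It gives the time, the measured TCP pose, the force and the opening at its end, in the units of the state.
- robot.read_state(): the state, without advancing time (a new reading comes with each control period).
- robot.snapshot(name): name is "scene" or "top" or "wrist"; returns a dict with "pixels" (420x560x3 uint8, blue, green, red), "z_map" (420x560 float32, m along the optical axis (not along the pixel's ray), 0 where there is no reading), "camera_matrix" (3x3 intrinsics, pixels), "cam_to_world" (4x4, takes a point from camera to world coordinates). Camera axes: x right, y down, z forward; pixel columns grow to the right and rows downward; lengths in m; the calibration is good to about 2 mm. A picture is of the moment at which its call begins.
- robot.job_done(): hands the job in, once; it reports no verdict.
Trained networks look in a picture, given as the dict that the camera call returned (one of the last four; its "shot" number tells which), for a name from the list of things; names that differ only in an ending like _2 or _b are one class to them, and where a whole thing is asked for, a point or a joint stands for the part that bears it (a point fixed in the world has none). Each returns a list of dicts, best first, with "p" (0 to 1); they miss things now and then, are a little off and sometimes report something else, mostly with a low value. They report only what shows in the picture. A call takes as long as a camera call.
- robot.boxes_of(name, picture): "bbox" ([left, top, right, bottom] in pixels, round what is visible of it).
- robot.masks_of(name, picture): "mask" (420x560 bool, what is visible of it) and "bbox" ([left, top, right, bottom] in pixels, round what is visible of it).
- robot.landmark_of(name, picture): "uv" ([column, row] in pixels: a listed point, or the origin of a listed thing).
The state is a dict: "clock": time; "joint_pos": joint angles; "qd": joint speeds; "joint_efforts": joint torques, N m; "ee_pos": TCP position; "tool_rot": TCP orientation; "wrist_force": force on the tool from outside, world axes, zero at the start; "ft_torque": the same for the moment, N m; "finger_gap": opening from 0.0 (shut) to 1.0 (fully open).
Only numpy, scipy, OpenCV 4.12 (cv2) and the standard library are available. Lean on these libraries where they do the work, as an engineer would, in place of code of your own. Each camera call takes 0.05 s, during which the arm holds its last target.

## Working session

There is one attempt and no reset: what is moved stays moved. The work goes in short steps, Python scripts to look and compute and a shell command to move; the robot and the scene stay as the last step left them, time stands still between calls to the robot, and variables do not carry over. Pictures are saved under pics/ and viewed, and the job is handed in when it is done.

```bash
ls; mkdir -p pics
cat > h.py <<'E'
import numpy as np, cv2
from bench import robot
def world(p,u,v,z=None):
    K=p["camera_matrix"];T=p["cam_to_world"]
    d=np.array([(u-K[0,2])/K[0,0],(v-K[1,2])/K[1,1],1.])
    if z is None:
        a=p["z_map"][int(v)-1:int(v)+2,int(u)-1:int(u)+2];a=a[a>0]
        return T[:3,:3]@(d*np.median(a))+T[:3,3]
    r=T[:3,:3]@d; return T[:3,3]+r*(z-T[2,3])/r[2]
E
python3 - <<'E'
from h import *
s=robot.read_state();print(s)
for n in("scene","top"):
    p=robot.snapshot(n);cv2.imwrite(f"pics/{n}0.png",p["pixels"])
    for q,z in [("corner_near_left",.034),("corner_near_right",.034),("corner_far_left",.034),("corner_far_right",.034),("base",None),("plate",None),("shim_near_left_tip",None),("shim_near_right_tip",None),("shim_far_left_tip",None),("shim_far_right_tip",None),("hammer",0),("polish_tin",0),("iron_last",0)]:
        L=robot.landmark_of(q,p)
        for l in L[:1]:
            print(n,q,round(l["p"],2),np.round(l["uv"],1),np.round(world(p,*l["uv"]),4), np.round(world(p,*l["uv"],z),4) if z is not None else "")
E
```

```text
pics
{'clock': 0.0, 'joint_pos': array([ 1.11961337e+00,  1.31127714e-01,  1.48928965e+00,  8.24806465e-06,
        1.52297091e+00, -8.53828838e-02]), 'qd': array([-0.00070694, -0.00060435,  0.00014801, -0.00030403, -0.00069726,
       -0.00166714]), 'joint_efforts': array([-1.92088904e-03, -5.69427001e+01, -5.00529742e+01, -5.06673114e-04,
        1.57168804e-02, -5.43649605e-06]), 'ee_pos': array([0.21434826, 0.55982755, 0.2302587 ]), 'tool_rot': array([-2.41959867e-04,  1.81882125e-01,  9.83319931e-01, -8.64601330e-04]), 'wrist_force': array([ 0.47631246,  0.58431119, -0.52521266]), 'ft_torque': array([-0.02452068, -0.01569573, -0.02614551]), 'finger_gap': 1.000782343647742}
scene corner_near_left 0.86 [368.7 186.8] [0.4896 0.14   0.035 ] [0.4886 0.1401 0.034 ]
scene corner_near_right 0.87 [331.2 176.1] [0.4641 0.0552 0.0354] [0.4628 0.0552 0.034 ]
scene corner_far_left 0.66 [355.2 224. ] [0.5986 0.1115 0.0344] [0.5983 0.1116 0.034 ]
scene corner_far_right 0.91 [317.8 210.5] [0.5691 0.0313 0.035 ] [0.5683 0.0313 0.034 ]
scene base 0.94 [343.3 208.5] [0.5589 0.0854 0.0354] 
scene p
[... 816 characters left out ...]
.034 ]
top corner_far_right 0.92 [256.3 220. ] [0.5748 0.0353 0.0342] [0.5748 0.0354 0.034 ]
top base 0.69 [230.1 243.5] [0.5278 0.0836 0.0592] 
top plate 0.7 [229.9 244.1] [0.5265 0.0839 0.0602] 
top shim_near_left_tip 0.82 [167.7 261.1] [0.5004 0.2018 0.0396] 
top shim_near_right_tip 0.92 [274.9 282.7] [0.4552 0.0029 0.0352] 
top shim_far_left_tip 0.62 [179.5 201.6] [0.6132 0.1808 0.0401] 
top shim_far_right_tip 0.75 [246.9 273.1] [0.4745 0.0548 0.0343] 
top hammer 0.84 [360.6 289.6] [ 0.4386 -0.1586  0.0209] [ 0.4394 -0.1618  0.    ]
top polish_tin 0.95 [104.8 251.4] [0.5234 0.3235 0.0262] [0.5266 0.3316 0.    ]
top iron_last 0.7 [228.5 148.2] [0.7233 0.0882 0.0202] [0.7296 0.0899 0.    ]
```

Run:
```python
from h import *
for n in("top","scene"):
    p=robot.snapshot(n)
    hsv=cv2.cvtColor(p["pixels"],cv2.COLOR_BGR2HSV)
    m=(((hsv[...,0]<8)|(hsv[...,0]>172))&(hsv[...,1]>130)&(hsv[...,2]>60)).astype(np.uint8)
    k,l,st,c=cv2.connectedComponentsWithStats(m)
    P=[]
    for i in range(1,k):
        if st[i,4]>12: print(n,c[i].round(1),st[i],world(p,*c[i],.034).round(4))
    y=((hsv[...,0]>18)&(hsv[...,0]<34)&(hsv[...,1]>130)&(hsv[...,2]>120)).astype(np.uint8)
    k,l,st,c=cv2.connectedComponentsWithStats(y)
    for i in range(1,k):
        if st[i,4]>12: print(n,'yel',c[i].round(1),st[i],world(p,*c[i]).round(4))
im=cv2.imread("pics/top0.png")[120:360,40:440];cv2.imwrite("pics/topc.png",cv2.resize(im,(800,480)))
```

```text
top [215.2 209.7] [211 205  10  10  76] [0.5969 0.1135 0.034 ]
top [256.1 218. ] [252 214  10   9  71] [0.5787 0.0356 0.034 ]
top [100.6 250.8] [  80  231   43   40 1361] [0.5238 0.3289 0.034 ]
top [201.7 265.9] [197 261  10  11  81] [0.4903 0.1392 0.034 ]
top [243.5 274.8] [239 270  10  10  80] [0.4716 0.0612 0.034 ]
top yel [187.4 203.9] [174 194  28  20 348] [0.6096 0.1668 0.0337]
top yel [267.7 222.3] [266 217   4  12  23] [0.5729 0.014  0.0161]
top yel [283.7 223.8] [271 217  26  15 312] [ 0.5662 -0.0168  0.0332]
top yel [173.6 260. ] [160 251  29  19 367] [0.5027 0.1918 0.0341]
top yel [255.6 277.6] [254 272   4  12  23] [0.4671 0.0394 0.0144]
top yel [272.3 280.8] [259 273  27  17 336] [0.459  0.0076 0.0319]
scene [530.9  38.3] [ 509    0   42   72 1818] [-0.176   0.6326  0.034 ]
scene [556.1   8. ] [552   3   8  11  54] [-0.3734  0.7548  0.034 ]
scene [149.5  33.5] [133  17  34  31 771] [-0.1027 -0.5323  0.034 ]
scene [333.4 177.9] [330 175   8   7  38] [0.468  0.0604 0.034 ]
scene [367.8 186.2] [364 183   8   7  41] [0.4871 0.138  0.034 ]
scene [456.7 209.9] [439 194  37  33 971] [0.5396 0.3274 0.034 ]
scene [319.3 213.2] [316 210   8   7  45] [0.5755 0.035  0.034 ]
scene [355.9 222.4] [352 219   9   8  48] [0.5938 0.113  0.034 ]
scene yel [310.4 172.9] [300 164  22  19 194] [0.4578 0.0073 0.0351]
scene yel [392.6 192.1] [381 187  24  11 185] [0.4992 0.1928 0.0329]
scene yel [295.4 207. ] [285 197  23  21 231] [ 0.5642 -0.0174  0.0358]
scene yel [381.8 229.2] [369 224  26  12 222] [0.6063 0.167  0.0327]
scene yel [365.5 229.9] [364 227   4   7  15] [0.5979 0.1348 0.0164]
```

View pics/topc.png

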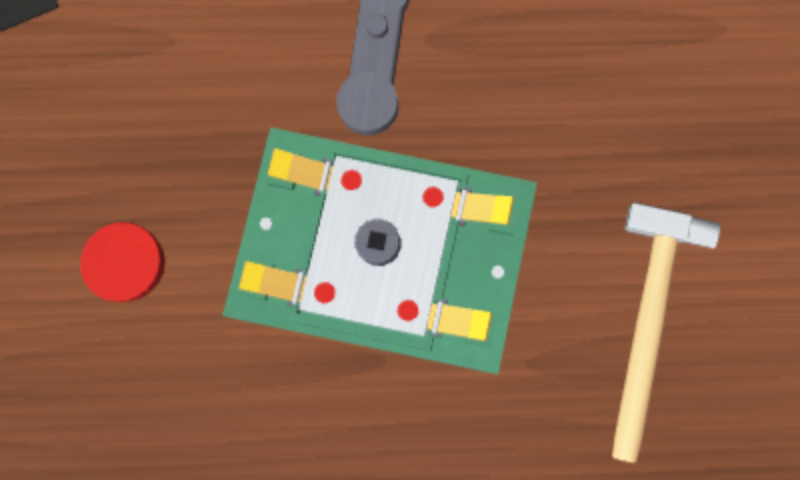

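View pics/scene0.png

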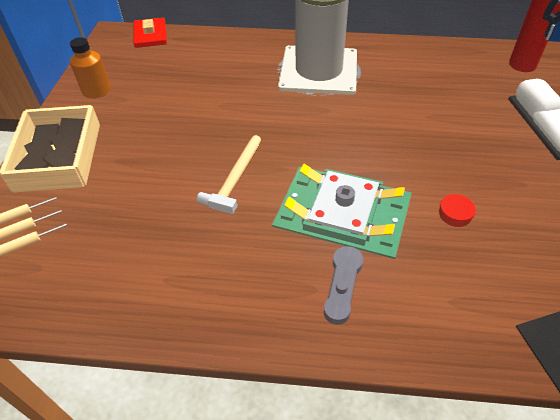

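The top view shows the base turned about -13°, with red spots at (215,210), (256,218), (202,266) and (243,275). All four shims are bent up. The hammer is on the right, the tin on the left and the last beyond the base, all clear of it.

```bash
cat >> h.py <<'E'
from scipy.spatial.transform import Rotation as R
spots={'FL':(.5954,.1133),'FR':(.5771,.0353),'NL':(.4887,.1386),'NR':(.4698,.0608)}
B=np.array([[55,40],[55,-40],[-55,40],[-55,-40]])/1e3
W=np.array([spots[k] for k in('FL','FR','NL','NR')])
C=W.mean(0); M=(W-C).T@B; yaw=np.arctan2(M[1,0]-M[0,1],M[0,0]+M[1,1])
def b2w(x,y,z): return np.array([C[0]+x*np.cos(yaw)-y*np.sin(yaw),C[1]+x*np.sin(yaw)+y*np.cos(yaw),z])
SG={'FL':(1,1),'FR':(1,-1),'NL':(-1,1),'NR':(-1,-1)}
def spot(k,z): return b2w(.055*SG[k][0],.04*SG[k][1],z)
def tip(k,z,r=.040): return b2w(.055*SG[k][0],(.068+r)*SG[k][1],z)
def go(t):
    s=robot.read_state();q=s["tool_rot"];Rm=R.from_quat([q[1],q[2],q[3],q[0]]).as_matrix()
    Rt=np.column_stack([[-np.cos(yaw),-np.sin(yaw),0],[-np.sin(yaw),np.cos(yaw),0],[0,0,-1]])
    rv=R.from_matrix(Rm.T@Rt).as_rotvec()/np.pi
    print("t%.2f"%s["clock"],"pos",s["ee_pos"].round(4),"F",s["wrist_force"].round(2),"shift",(Rm.T@(np.array(t)-s["ee_pos"])/.25).round(4),"rot",rv.round(4))
E
python3 - <<'E'
from h import *
print(C,np.degrees(yaw))
for k,w in zip(('FL','FR','NL','NR'),W): print(k,(w-spot(k,0)[:2])*1e3)
go(spot('FL',.10));go(spot('FL',.05))
E
```

```text
[0.53275 0.087  ] -13.379875389823578
FL [-0.11339539  0.11305289]
FR [ 0.09910147 -0.05836971]
NL [ 0.20089853 -0.04163029]
NR [-0.18660461 -0.01305289]
t1.50 pos [0.2146 0.5603 0.2313] F [0.87 0.81 0.57] shift [-2.0625 -1.1252  0.5253] rot [-0.      0.     -0.0421]
t1.50 pos [0.2146 0.5603 0.2313] F [0.87 0.81 0.57] shift [-2.0625 -1.1252  0.7253] rot [-0.      0.     -0.0421]
```

```bash
python3 -m creep '-0.15 -0.08 0.02 0 0 -0.02; -0.3 -0.16 0.06 0 0 -0.042; -0.45 -0.25 0.12 0 0 -0.042; -0.6 -0.33 0.18 0 0 -0.042; -0.75 -0.42 0.2 0 0 -0.042; -0.9 -0.5 0.25 0 0 -0.042; -1 -0.56 0.3 0 0 -0.042; -1 -0.56 0.3 0 0 -0.042; -1 -0.56 0.3 0 0 -0.042' -1 30
python3 - <<'E'
from h import *
go(spot('FL',.10))
E
```

```text
clock: 2.25
ee_pos: [0.3987, 0.3377, 0.1551]
tool_rot: [-0.001, 0.119, 0.993, -0.001]
wrist_force: [-0.2, 1.2, -0.4]
finger_gap: 0.0
t2.25 pos [0.3987 0.3377 0.1551] F [-0.24  1.18 -0.36] shift [-0.977  -0.6868  0.2202] rot [-0.0006 -0.0004 -0.0015]
```

```bash
python3 -m creep '-0.15 -0.1 0.03 0 0 0; -0.3 -0.2 0.06 0 0 0; -0.45 -0.3 0.1 0 0 0; -0.6 -0.4 0.13 0 0 0; -0.75 -0.52 0.17 0 0 0; -0.9 -0.63 0.2 0 0 0; -0.977 -0.687 0.22 0 0 -0.001; -0.977 -0.687 0.22 0 0 -0.001; -0.977 -0.687 0.22 0 0 -0.001'
python3 - <<'E'
from h import *
go(spot('FL',.10));go(spot('FL',.037))
p=robot.snapshot("scene");cv2.imwrite("pics/s1.png",cv2.resize(p["pixels"][120:330,180:460],(800,600)))
E
```

```text
clock: 3.0
ee_pos: [0.597, 0.1116, 0.0997]
tool_rot: [-0.001, 0.118, 0.993, -0.001]
wrist_force: [0.1, 1.1, 0.1]
finger_gap: 0.001
t3.00 pos [0.597  0.1116 0.0997] F [0.14 1.1  0.05] shift [ 0.0074  0.0047 -0.0014] rot [-0.0007 -0.0004 -0.0013]
t3.00 pos [0.597  0.1116 0.0997] F [0.14 1.1  0.05] shift [0.0071 0.0053 0.2506] rot [-0.0007 -0.0004 -0.0013]
```

View pics/s1.png

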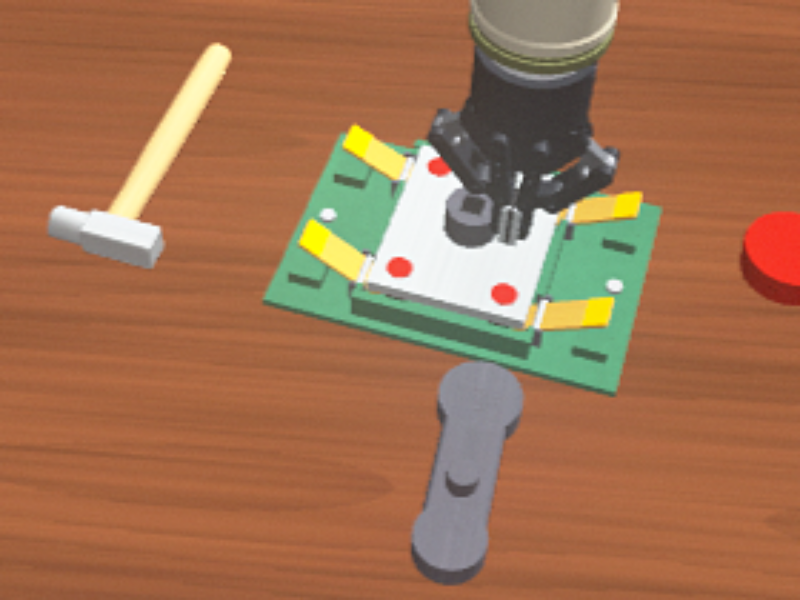

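```bash
python3 -m creep '0.007 0.005 0.08 0 0 -0.001; 0.007 0.005 0.16 0 0 -0.001; 0.007 0.005 0.24 0 0 -0.001; 0.007 0.005 0.24 0 0 -0.001; 0.007 0.005 0.24 0 0 -0.001; 0.007 0.005 0.24 0 0 -0.001'
python3 - <<'E'
from h import *
go(spot('FL',.034));go(spot('FL',.032))
p=robot.snapshot("scene");cv2.imwrite("pics/s2.png",cv2.resize(p["pixels"][120:330,180:460],(800,600)))
E
```

```text
clock: 3.55
ee_pos: [0.5948, 0.1165, 0.0416]
tool_rot: [-0.0, 0.116, 0.993, -0.0]
wrist_force: [0.5, 0.0, 0.3]
finger_gap: 0.003
t3.55 pos [0.5948 0.1165 0.0416] F [0.48 0.03 0.31] shift [-0.006  -0.0123  0.0303] rot [-0.0002 -0.0002  0.0006]
t3.55 pos [0.5948 0.1165 0.0416] F [0.48 0.03 0.31] shift [-0.006  -0.0123  0.0383] rot [-0.0002 -0.0002  0.0006]
```

View pics/s2.png

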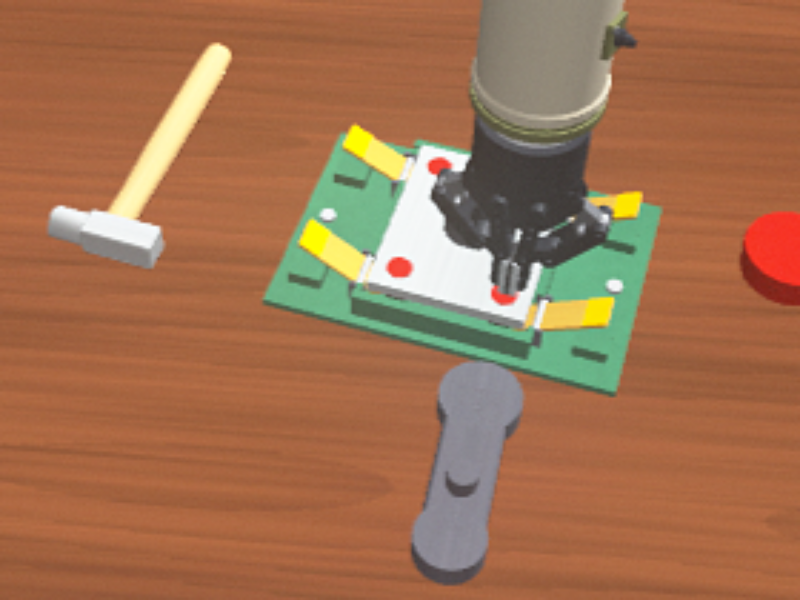

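```bash
python3 -m creep '-0.006 -0.012 0.02 0 0 0; -0.006 -0.012 0.025 0 0 0; -0.006 -0.012 0.03 0 0 0; -0.006 -0.012 0.034 0 0 0; -0.006 -0.012 0.038 0 0 0; -0.006 -0.012 0.038 0 0 0; -0.006 -0.012 0.038 0 0 0'
python3 - <<'E'
from h import *
go(spot('FL',.034));go(spot('FL',.031))
E
```

```text
clock: 4.18
ee_pos: [0.5965, 0.1129, 0.0335]
tool_rot: [0.001, 0.116, 0.993, -0.0]
wrist_force: [-3.4, -0.4, 6.8]
finger_gap: -0.0
t4.18 pos [0.5965 0.1129 0.0335] F [-3.4  -0.35  6.84] shift [ 0.0042  0.0003 -0.0019] rot [-0.0001  0.0004  0.0003]
t4.18 pos [0.5965 0.1129 0.0335] F [-3.4  -0.35  6.84] shift [0.0042 0.0003 0.0101] rot [-0.0001  0.0004  0.0003]
```

```bash
python3 -m creep '0.004 0 0.01 0 0 0; 0.004 0 0.014 0 0 0; 0.004 0 0.018 0 0 0; 0.004 0 0.018 0 0 0; 0.004 0 0.018 0 0 0'
python3 - <<'E'
from h import *
go(spot('FL',.08)); go(spot('FR',.08)); go(spot('FR',.042))
E
```

```text
clock: 4.6
ee_pos: [0.5968, 0.1129, 0.0328]
tool_rot: [0.002, 0.116, 0.993, -0.0]
wrist_force: [-12.4, -3.1, 27.7]
finger_gap: -0.001
t4.60 pos [0.5968 0.1129 0.0328] F [-12.42  -3.08  27.66] shift [ 0.0045 -0.0002 -0.1888] rot [0.     0.001  0.0003]
t4.60 pos [0.5968 0.1129 0.0328] F [-12.42  -3.08  27.66] shift [ 0.0048 -0.3202 -0.1888] rot [0.     0.001  0.0003]
t4.60 pos [0.5968 0.1129 0.0328] F [-12.42  -3.08  27.66] shift [ 0.0053 -0.3202 -0.0368] rot [0.     0.001  0.0003]
```

FL is solid: 28 N with no give. Next is FR.

```bash
python3 -m creep '0.005 0 -0.1 0 0 0; 0.005 -0.1 -0.15 0 0 0; 0.005 -0.22 -0.15 0 0 0; 0.005 -0.32 -0.15 0 0 0; 0.005 -0.32 -0.08 0 0 0; 0.005 -0.32 -0.037 0 0 0; 0.005 -0.32 -0.037 0 0 0; 0.005 -0.32 -0.037 0 0 0'
python3 - <<'E'
from h import *
go(spot('FR',.034)); go(spot('FR',.031))
E
```

```text
clock: 5.27
ee_pos: [0.5759, 0.0359, 0.0408]
tool_rot: [0.0, 0.116, 0.993, -0.0]
wrist_force: [-0.2, -0.1, 0.6]
finger_gap: 0.0
t5.27 pos [0.5759 0.0359 0.0408] F [-0.21 -0.14  0.56] shift [-0.0048 -0.0012  0.0271] rot [-0.0001  0.0001  0.0004]
t5.27 pos [0.5759 0.0359 0.0408] F [-0.21 -0.14  0.56] shift [-0.0048 -0.0012  0.0391] rot [-0.0001  0.0001  0.0004]
```

```bash
python3 -m creep '-0.005 -0.001 0.015 0 0 0; -0.005 -0.001 0.025 0 0 0; -0.005 -0.001 0.03 0 0 0; -0.005 -0.001 0.034 0 0 0; -0.005 -0.001 0.038 0 0 0; -0.005 -0.001 0.042 0 0 0; -0.005 -0.001 0.042 0 0 0; -0.005 -0.001 0.042 0 0 0'
python3 - <<'E'
from h import *
go(spot('FR',.034)); go(spot('NR',.08)); go(spot('NR',.041))
E
```

```text
clock: 5.93
ee_pos: [0.5778, 0.036, 0.033]
tool_rot: [0.001, 0.116, 0.993, 0.0]
wrist_force: [-11.1, 0.8, 21.6]
finger_gap: 0.003
t5.93 pos [0.5778 0.036  0.033 ] F [-11.13   0.8   21.55] shift [ 0.0024 -0.0031 -0.0041] rot [0.0001 0.0003 0.0006]
t5.93 pos [0.5778 0.036  0.033 ] F [-11.13   0.8   21.55] shift [ 0.4422 -0.0023 -0.1886] rot [0.0001 0.0003 0.0006]
t5.93 pos [0.5778 0.036  0.033 ] F [-11.13   0.8   21.55] shift [ 0.4423 -0.0023 -0.0326] rot [0.0001 0.0003 0.0006]
```

```bash
python3 -m creep '0.002 -0.002 -0.12 0 0 0; 0.05 -0.002 -0.25 0 0 0; 0.2 -0.002 -0.25 0 0 0; 0.35 -0.002 -0.25 0 0 0; 0.44 -0.002 -0.24 0 0 0; 0.44 -0.002 -0.14 0 0 0; 0.44 -0.002 -0.033 0 0 0; 0.44 -0.002 -0.033 0 0 0; 0.44 -0.002 -0.033 0 0 0'
python3 - <<'E'
from h import *
go(spot('NR',.034)); go(spot('NR',.031))
E
```

```text
clock: 6.68
ee_pos: [0.4691, 0.0609, 0.0403]
tool_rot: [-0.001, 0.115, 0.993, -0.0]
wrist_force: [0.6, -0.2, 1.5]
finger_gap: -0.001
t6.68 pos [0.4691 0.0609 0.0403] F [ 0.64 -0.18  1.53] shift [-0.0035  0.0004  0.0251] rot [-0.0002 -0.0007  0.0008]
t6.68 pos [0.4691 0.0609 0.0403] F [ 0.64 -0.18  1.53] shift [-0.0035  0.0004  0.0371] rot [-0.0002 -0.0007  0.0008]
```

```bash
python3 -m creep '-0.003 0 0.015 0 0 0; -0.003 0 0.024 0 0 0; -0.003 0 0.028 0 0 0; -0.003 0 0.032 0 0 0; -0.003 0 0.036 0 0 0; -0.003 0 0.04 0 0 0; -0.003 0 0.04 0 0 0; -0.003 0 0.04 0 0 0'
python3 - <<'E'
from h import *
go(spot('NR',.034)); go(spot('NR',.03)); go(spot('NL',.08)); go(spot('NL',.041))
E
```

```text
clock: 7.35
ee_pos: [0.4709, 0.0607, 0.0329]
tool_rot: [-0.001, 0.115, 0.993, -0.0]
wrist_force: [-10.0, -1.3, 22.9]
finger_gap: 0.003
t7.35 pos [0.4709 0.0607 0.0329] F [-10.03  -1.31  22.93] shift [ 0.0037 -0.0003 -0.0042] rot [-0.0002 -0.0003  0.0008]
t7.35 pos [0.4709 0.0607 0.0329] F [-10.03  -1.31  22.93] shift [ 0.0037 -0.0003  0.0118] rot [-0.0002 -0.0003  0.0008]
t7.35 pos [0.4709 0.0607 0.0329] F [-10.03  -1.31  22.93] shift [ 0.0031  0.3196 -0.1884] rot [-0.0002 -0.0003  0.0008]
t7.35 pos [0.4709 0.0607 0.0329] F [-10.03  -1.31  22.93] shift [ 0.003   0.3197 -0.0324] rot [-0.0002 -0.0003  0.0008]
```

NR is solid as well, which leaves NL. I'll press it to confirm.

```bash
python3 -m creep '0.003 0 -0.1 0 0 0; 0.003 0.1 -0.15 0 0 0; 0.003 0.22 -0.15 0 0 0; 0.003 0.32 -0.15 0 0 0; 0.003 0.32 -0.08 0 0 0; 0.003 0.32 -0.033 0 0 0; 0.003 0.32 -0.033 0 0 0; 0.003 0.32 -0.02 0 0 0; 0.003 0.32 -0.01 0 0 0; 0.003 0.32 -0.003 0 0 0; 0.003 0.32 0.001 0 0 0; 0.003 0.32 0.005 0 0 0; 0.003 0.32 0.009 0 0 0; 0.003 0.32 0.009 0 0 0; 0.003 0.32 0.009 0 0 0'
python3 - <<'E'
from h import *
go(spot('NL',.034)); go(spot('NL',.03))
E
```

```text
clock: 8.6
ee_pos: [0.4887, 0.1386, 0.031]
tool_rot: [-0.0, 0.115, 0.993, -0.0]
wrist_force: [-0.9, -0.9, 5.1]
finger_gap: 0.003
t8.60 pos [0.4887 0.1386 0.031 ] F [-0.89 -0.93  5.09] shift [ 0.0008 -0.0001 -0.012 ] rot [-0.0002 -0.0002  0.0008]
t8.60 pos [0.4887 0.1386 0.031 ] F [-0.89 -0.93  5.09] shift [ 0.0008 -0.0001  0.004 ] rot [-0.0002 -0.0002  0.0008]
```

```bash
python3 -m creep '0.001 0 0.008 0 0 0; 0.001 0 0.014 0 0 0; 0.001 0 0.02 0 0 0; 0.001 0 0.02 0 0 0; 0.001 0 0.02 0 0 0'
python3 - <<'E'
from h import *
go(spot('NL',.034)); go(tip('NL',.034)); go(tip('NL',.08)); go(tip('NL',.05))
E
```

```text
clock: 9.02
ee_pos: [0.4892, 0.139, 0.029]
tool_rot: [-0.0, 0.115, 0.993, -0.0]
wrist_force: [-15.5, -3.3, 31.9]
finger_gap: 0.0
t9.02 pos [0.4892 0.139  0.029 ] F [-15.53  -3.29  31.94] shift [ 0.0022 -0.002  -0.0201] rot [-0.0001 -0.      0.0008]
t9.02 pos [0.4892 0.139  0.029 ] F [-15.53  -3.29  31.94] shift [ 0.0015  0.27   -0.0202] rot [-0.0001 -0.      0.0008]
t9.02 pos [0.4892 0.139  0.029 ] F [-15.53  -3.29  31.94] shift [ 0.0015  0.27   -0.2042] rot [-0.0001 -0.      0.0008]
t9.02 pos [0.4892 0.139  0.029 ] F [-15.53  -3.29  31.94] shift [ 0.0015  0.27   -0.0842] rot [-0.0001 -0.      0.0008]
```

NL gave about 4 mm and then hit its stop, so it is the rocking corner. I'll move over its shim.

```bash
python3 -m creep '0.001 0 -0.12 0 0 0; 0.001 0.02 -0.22 0 0 0; 0.001 0.15 -0.22 0 0 0; 0.001 0.27 -0.2 0 0 0; 0.001 0.27 -0.12 0 0 0; 0.001 0.27 -0.1 0 0 0; 0.001 0.27 -0.1 0 0 0; 0.001 0.27 -0.1 0 0 0'
python3 - <<'E'
from h import *
print(tip('NL',.04))
go(tip('NL',.034)); go(tip('NL',.02))
p=robot.snapshot("scene");cv2.imwrite("pics/s3.png",cv2.resize(p["pixels"][120:330,180:460],(800,600)))
E
```

```text
clock: 9.68
ee_pos: [0.5034, 0.204, 0.0532]
tool_rot: [-0.001, 0.115, 0.993, -0.001]
wrist_force: [0.0, -0.4, 0.7]
finger_gap: 0.003
[0.50423472 0.20479592 0.04      ]
t9.68 pos [0.5034 0.204  0.0532] F [ 0.   -0.4   0.66] shift [-0.0025  0.0039  0.0769] rot [-0.0005 -0.0006  0.0008]
t9.68 pos [0.5034 0.204  0.0532] F [ 0.   -0.4   0.66] shift [-0.0026  0.004   0.1329] rot [-0.0005 -0.0006  0.0008]
```

View pics/s3.png

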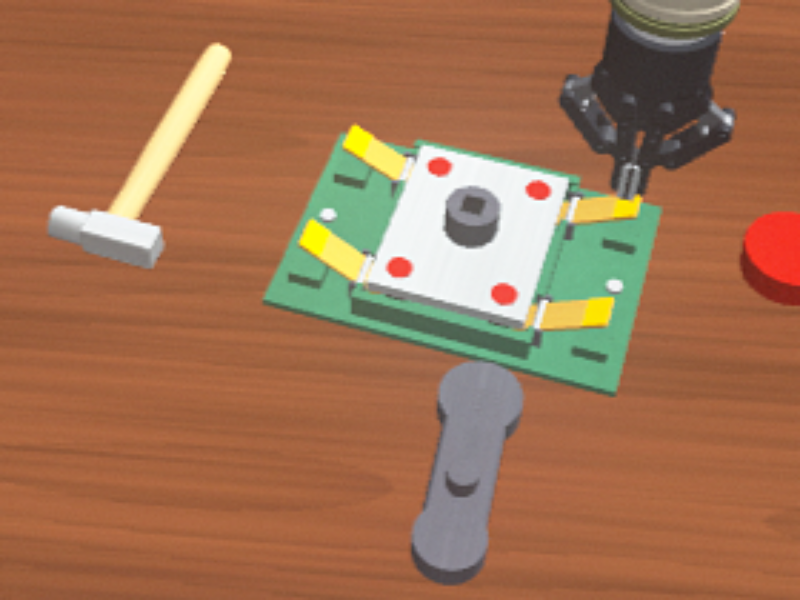

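```bash
python3 -m creep '-0.002 0.004 0.03 0 0 0; -0.002 0.004 0.05 0 0 0; -0.002 0.004 0.065 0 0 0; -0.002 0.004 0.08 0 0 0; -0.002 0.004 0.095 0 0 0; -0.002 0.004 0.11 0 0 0; -0.002 0.004 0.12 0 0 0; -0.002 0.004 0.13 0 0 0; -0.002 0.004 0.138 0 0 0; -0.002 0.004 0.138 0 0 0; -0.002 0.004 0.138 0 0 0'
python3 - <<'E'
from h import *
go(tip('NL',.02)); go(tip('NL',.017))
E
```

```text
clock: 10.65
ee_pos: [0.5058, 0.2053, 0.0202]
tool_rot: [0.001, 0.116, 0.993, 0.0]
wrist_force: [2.2, 2.3, 3.6]
finger_gap: 0.004
t10.65 pos [0.5058 0.2053 0.0202] F [2.16 2.32 3.6 ] shift [ 0.0058 -0.0035  0.0008] rot [0.0002 0.0004 0.0006]
t10.65 pos [0.5058 0.2053 0.0202] F [2.16 2.32 3.6 ] shift [ 0.0058 -0.0035  0.0128] rot [0.0002 0.0004 0.0006]
```

```bash
python3 -m creep '0.004 -0.002 0.01 0 0 0; 0.004 -0.002 0.016 0 0 0; 0.004 -0.002 0.02 0 0 0; 0.004 -0.002 0.024 0 0 0; 0.004 -0.002 0.024 0 0 0; 0.004 -0.002 0.024 0 0 0'
python3 - <<'E'
from h import *
go(tip('NL',.02)); go(tip('NL',.017))
E
```

```text
clock: 11.15
ee_pos: [0.5064, 0.2053, 0.0181]
tool_rot: [0.002, 0.116, 0.993, 0.001]
wrist_force: [-11.7, -3.4, 35.3]
finger_gap: -0.003
t11.15 pos [0.5064 0.2053 0.0181] F [-11.65  -3.44  35.28] shift [ 0.008  -0.004  -0.0075] rot [0.0006 0.0011 0.0005]
t11.15 pos [0.5064 0.2053 0.0181] F [-11.65  -3.44  35.28] shift [ 0.008  -0.0041  0.0045] rot [0.0006 0.0011 0.0005]
```

```bash
python3 -m creep '0 0 -0.1 0 0 0; 0 0 -0.2 0 0 0; 0.1 0.1 -0.35 0 0 0; 0.2 0.2 -0.5 0 0 0; 0.2 0.3 -0.6 0 0 0; 0.2 0.4 -0.6 0 0 0; 0.2 0.5 -0.6 0 0 0; 0.2 0.5 -0.6 0 0 0; 0.2 0.5 -0.6 0 0 0'
python3 - <<'E'
from h import *
s=robot.read_state();print(s["clock"],s["ee_pos"],s["wrist_force"])
for n in("top","scene"):
    p=robot.snapshot(n)
    im=p["pixels"]; im=im[180:300,140:300] if n=="top" else im[140:260,270:430]
    cv2.imwrite(f"pics/{n}9.png",cv2.resize(im,(800,600)))
    K=p["camera_matrix"];T=p["cam_to_world"]
    for k in SG:
        out=[]
        for z in (.02,.04):
            t=T[:3,:3].T@(tip(k,z)-T[:3,3]);u,v=(K@t)[:2]/t[2];out.append(round(float(world(p,u,v)[2]),4))
        print(n,k,"surface z at tip ray",out)
E
```

```text
clock: 11.9
ee_pos: [0.4853, 0.3389, 0.1674]
tool_rot: [0.001, 0.115, 0.993, 0.0]
wrist_force: [0.7, -0.4, 0.1]
finger_gap: -0.002
11.9 [0.48530857 0.3388993  0.16738577] [ 0.66679342 -0.35186575  0.10945518]
top FL surface z at tip ray [0.0386, 0.0394]
top FR surface z at tip ray [0.044, 0.0456]
top NL surface z at tip ray [0.0203, 0.019]
top NR surface z at tip ray [0.0418, 0.0411]
scene FL surface z at tip ray [0.0171, 0.0401]
scene FR surface z at tip ray [0.0181, 0.0455]
scene NL surface z at tip ray [0.0216, 0.0066]
scene NR surface z at tip ray [0.0191, 0.0422]
```

View pics/top9.png

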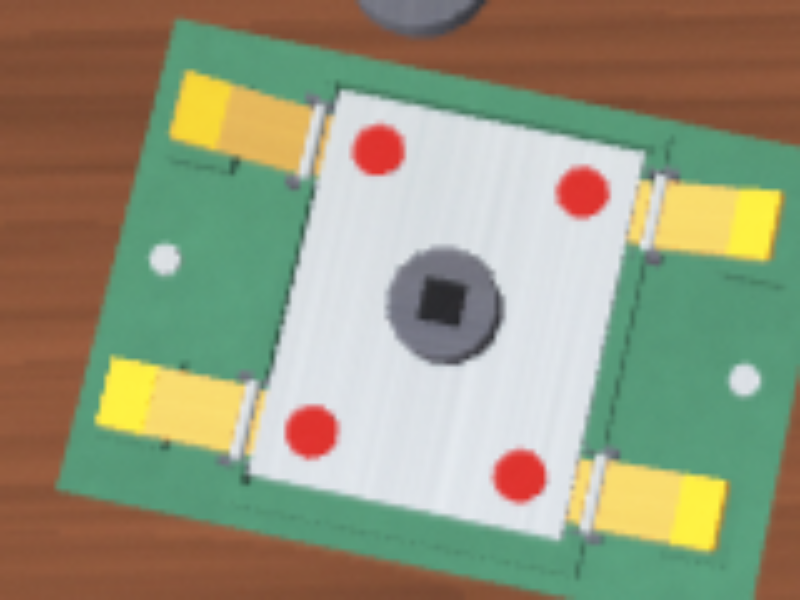

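View pics/scene9.png

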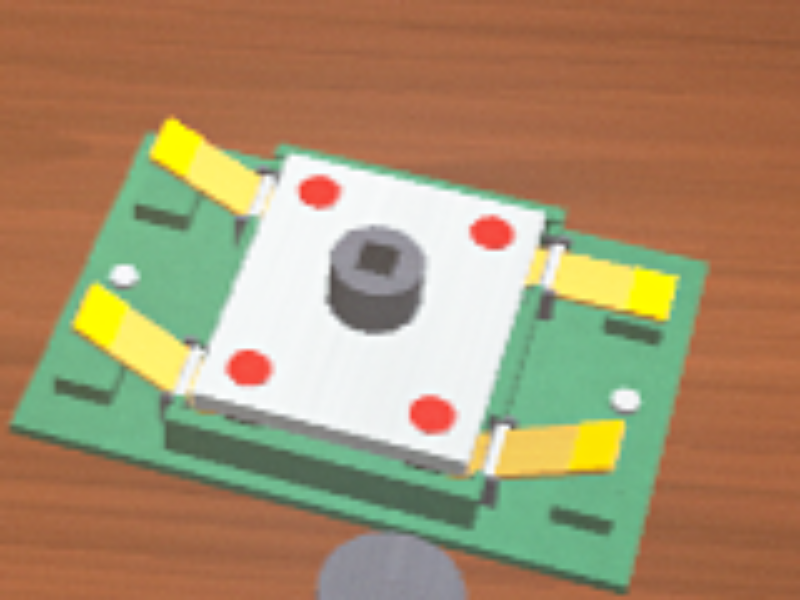

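The near-left leaf now looks down, with its end at about (100,390) in the top crop. The other three are still up. I'll measure its slope before handing in.

Run:
```python
from h import *
for n in("top","scene"):
    p=robot.snapshot(n);K=p["camera_matrix"];T=p["cam_to_world"]
    z=p["z_map"];v,u=np.mgrid[:420,:560]
    X=np.stack([(u-K[0,2])/K[0,0]*z,(v-K[1,2])/K[1,1]*z,z],-1)@T[:3,:3].T+T[:3,3]
    d=X[...,:2]-C; bx=d[...,0]*np.cos(yaw)+d[...,1]*np.sin(yaw); by=-d[...,0]*np.sin(yaw)+d[...,1]*np.cos(yaw)
    for k,(a,b) in SG.items():
        r=by*b-.068
        m=(abs(bx-a*.055)<.009)&(r>.012)&(r<.05)&(z>0)&(X[...,2]>.014)
        f=np.polyfit(r[m],X[...,2][m],1)
        print(n,k,m.sum(),"angle %.3f z@hinge %.4f z@40 %.4f"%(np.arctan(f[0]),f[1],np.polyval(f,.04)))
```

```text
top FL 203 angle 0.494 z@hinge 0.0179 z@40 0.0394
top FR 186 angle 0.297 z@hinge 0.0273 z@40 0.0396
top NL 190 angle 0.015 z@hinge 0.0187 z@40 0.0193
top NR 195 angle 0.421 z@hinge 0.0219 z@40 0.0398
scene FL 173 angle 0.109 z@hinge 0.0277 z@40 0.0321
scene FR 168 angle 0.022 z@hinge 0.0328 z@40 0.0337
scene NL 97 angle 0.030 z@hinge 0.0195 z@40 0.0207
scene NR 145 angle 0.045 z@hinge 0.0307 z@40 0.0325
```

Run:
```python
from bench import robot
print(robot.job_done(), robot.read_state()["clock"])
```

```text
the job is handed in; nothing more can be done
the job is handed in; nothing more can be done
```

The rocking corner is the near left one. I pressed its shim flat and handed the job in at about 12 s.

- **Finding the corner:** I pressed all four red spots with the shut fingertips. Far left, far right and near right held at 22–28 N with no real give. Near left sank about 4 mm under roughly 5 N, then stopped hard at 32 N.
- **Pressing the shim:** I pressed the near left shim at its tip point until it stopped hard at 35 N, then moved the arm away.
- **Near left shim, last check:** Its slope measured 0.015 rad in the top view and 0.030 rad in the scene view. Its tip height was 19.3–20.7 mm against 20 mm for flat. That is flat within the camera error, so a small residual angle can't be ruled out.
- **Other three shims:** They are still bent up, with tips at about 39–45 mm in the top view. The angle fits for these three disagreed between views (0.02–0.49 rad), probably because nearby surfaces fell into the fit, so I relied on the pictures and tip heights. I never pressed them.
- **Other objects:** I picked nothing up, and the arm did not go near the hammer, the tin or the last. I did not measure their positions again at the end.

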